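Lock the lid on the coffee grinder

TASK

Put the black lid on the coffee grinder's slanted filling mouth: let its two lugs into the two notches, push it down against the spring, turn it clockwise a quarter-turn until it meets the stop, and let it spring back up so that it stays locked on its own. Leave the crockery, the tea caddy and everything else on the table where they stand.

Things in the scene. Friction and masses are not known exactly. Their poses are not given: they have to be found in the camera images.
- lid: Loose black plastic lid with a steel grip bar, 120 g, right side up. Origin: centre of underside; z up out of its top, x along its grip bar. Plug 60 mm across, z 0-17 mm; at its foot two lugs, on +x and -x, out to 40 mm from the axis, 16 mm wide, z 0-5 mm; cap 92 mm across, z 17-25 mm; grip bar on top. Same after a half turn about z.
- lid_grip (a point): Where to grip the lid: on its axis, 48 mm above its underside, in the upright flat-sided steel grip bar (72 mm long along lid x, 16 mm wide along lid y, from 25 to 57 mm above the underside).
- mouth: Grinder's steel filling mouth, fixed, 100 mm across. Origin: centre of rim face. z out along its axis, 30 degrees from vertical to the grinder's front; x uphill in the rim face, y level. Flange 6 mm thick (z -6 to 0) with a 66 mm opening and two notches on +x and -x, 24 mm wide, out to 45 mm from the axis. Lid enters with its z along this z, its x along this x, either way round.
- plunger (a joint): Travel (m) of the white sprung plunger in the mouth, 40 mm across: 0 = up, its top 4 mm below the rim face; grows as pressed, to 0.018. It pushes out with 3 N at first and 0.8 N more per mm. Lid underside depth below the rim face: 4 mm when it rests on the plunger; from 11 mm its lugs are under the flange and it can turn; 17 mm with its cap hard on the rim (14 N).
- lock (a point): Point in the rim face, 37 mm from the centre, above where the lug that entered at the +x notch ends. The lid turns only clockwise seen from its top (negative about z), to a stop at 80 degrees. From 42 to 77 degrees a 3 mm ridge under the flange bars the lugs unless the lid is 14 mm deep or more; past it the spring lifts the lid to 11 mm deep (cap 6 mm off the rim) and it stays locked.
- grinder: Aluminium coffee grinder, fixed in place, round body 150 mm across and about 230 mm high. Origin: centre of its underside; z up, front (with drawer and dial) towards its -x. The mouth's origin lies at (-12, 0, 205) mm in this frame; the slanted neck below it is 112 mm across.
- coffee_pot: Bystander: tall white ceramic coffee pot, 116 mm across, 225 mm high, handle to +y (96 mm out), spout to -y (100 mm out). Origin: centre of underside.
- pitcher: Bystander: empty clear plastic juice pitcher, 110 mm across, 190 mm high, handle to -y (96 mm out). Origin: centre of underside.
- tea_caddy: Bystander: closed square tin tea caddy, 84 mm wide, 118 mm high. Origin: centre of underside.
- saucer1: Bystander: white saucer, 124 mm across, 14 mm high. Origin: centre of underside.
- cup1: Bystander: white cup standing on saucer1, 72 mm across, 58 mm high, ear to its +y. Origin: centre of underside.
- saucer2: Bystander: a second saucer like saucer1.
- cup2: Bystander: a second cup like cup1, on saucer2.
- wooden_spoon: Bystander: wooden spoon, 260 mm long, lying on the table along its x.
Mind the look-alikes: they are no part of the job. Leave any brown or yellow look-alike of the lid alone.

How it is judged:
On the way, in this order (a step that is already met when the one before it is completed fails the run):
1. the lid is in the mouth, square to it, lugs in the notches, not yet turned (x of lid in the frame of mouth between -0.008 and 0.008 m and y of lid in the frame of mouth between -0.008 and 0.008 m and z of lid in the frame of mouth below -0.002 m and angle between the x axis of lid and the x axis of mouth, either way round below 0.3 rad and angle between the z axis of lid and the z axis of mouth, either way round below 0.15 rad), for 0.1 s.
2. the lid is pressed down against the spring (x of lid in the frame of mouth between -0.008 and 0.008 m and y of lid in the frame of mouth between -0.008 and 0.008 m and z of lid in the frame of mouth below -0.0135 m), for 0.05 s.
At the end, for the whole second after the job is handed in: The lid sits in the mouth within 8 mm of its axis and square to it within 7 degrees, turned at least 73 degrees clockwise from the notches, sprung back up behind the ridge (lid origin 9 to 13 mm below the rim face), at rest (x of lid in the frame of mouth between -0.008 and 0.008 m and y of lid in the frame of mouth between -0.008 and 0.008 m and z of lid in the frame of mouth between -0.013 and -0.009 m and angle between the x axis of lid and the x axis of mouth, either way round above 1.28 rad and angle between the z axis of lid and the z axis of mouth, either way round below 0.12 rad and linear speed of lid below 0.02 m/s); the robot touches nothing.
It fails at once if a bystander (pot, pitcher, caddy, saucer, cup or spoon) is moved more than 25 mm (distance of any of coffee_pot, pitcher, tea_caddy, saucer1, cup1, saucer2, cup2, wooden_spoon from where it was at the start of the episode above 0.025 m).
It also fails if it takes over 58 s, if anything falls off the work surface, if the arm or the gripper's body presses on something with over 40 N, if the wrist force passes 120 N, or if a joint passes its speed limit or range.

ROBOT

A 6-joint arm with a two-finger parallel gripper is mounted at the origin on the work surface. World frame = base frame: x ahead of the robot, y to its left, z up, the work surface at z = 0. Lengths are in m, angles in rad, forces in N, time in s.
With the tool pointing down it reaches from about 0.35 to 0.85 m from the base axis. Payload 8.1 kg.
Tool frame: the origin (TCP) lies at the centre of the arm's flange, where the gripper is bolted on; the fingertips stand 186 mm ahead of it and the grasp point (between the pads) lies 167 mm ahead of it (robot.grasp_offset is the distance from the TCP to the grasp point, in m); z points along the fingers, y is the line along which they close (so a half turn about z gives the same grasp; the last joint's range is limited). The gripper opens to 93 mm and grips with 3 to 60 N. Pads are 15 mm wide; open, the fingers measure 128 mm over their backs; the gripper's body (75 mm by 188 mm) begins 65 mm behind the grasp point.
Start: joints at [-1.202, 0.13, 1.488, -0, 1.523, -0.085], TCP at [0.263, -0.539, 0.405] pointing down, gripper open.
Joint ranges: [-2.96, 2.96], [-0.89, 2.26], [0.02, 2.5], [-1.34, 4.48], [0, 2.73], [-2.66, 2.66]. Speed limits (rad/s): [2.39, 2.39, 2.79, 3.14, 3.14, 3.14].

INTERFACE

Orientations are given as a rotation vector (axis times angle).
In Python, from plant import robot gives the robot as it stands.
- The arm moves only by the tool drive_tool, never from a script. Its argument "moves" is one flat list of numbers, 7 for each row, row after row: the finger opening in mm, from 0 to 93, then the shift along the tool's x, y, z in mm, then the turn, a rotation vector about the tool's x, y, z in degrees. A call has 1 to 8 rows; each row shifts and turns the commanded pose from where the row before left it, along the tool's axes as they then stand; what a row does not reach is not made up. A row lasts 1/10 s, in which the tool goes at most 50 mm and 8.59 degrees, less where a joint would pass 70% of its speed; a pose out of reach is approached as far as the arm can. A call is refused whole if a number of a shift passes 50 or a number of a turn 8.59, either way. A call with a gripper value outside its range is refused whole. The fingers move at their own pace and stop on an object; "grip_force" is the grip in N (left out, the last holds). Time passes only in rows, so rows that do not move let the fingers close. It gives the time, the measured TCP pose, the force, the opening and the grip force at its end, in the units of the state.
- robot.read_state(): the state, without advancing time (a new reading comes with each control period).
- robot.read_camera(name): name is "scene" or "side" or "wrist"; returns a dict with "color" (480x640x3 uint8, red, green, blue), "depth" (480x640 float32, m along the optical axis (not along the pixel's ray), 0 where there is no reading), "mtx" (3x3 intrinsics, pixels), "R" (3x3) and "t" (3): a world point X has camera coordinates R X + t. Camera axes: x right, y down, z forward; pixel columns grow to the right and rows downward; lengths in m; the calibration is good to about 2 mm. The wrist camera is an equidistant fisheye: a pixel r from the principal point sees the ray r / f radians off the axis. A picture is of the moment at which its call begins.
- robot.close_job(): hands the job in; it is judged then, once.
The state is a dict: "t": time; "q": joint angles; "dq": joint speeds; "joint_torque": joint torques, N m; "tool_pos": TCP position; "orientation": TCP orientation; "force": force on the tool from outside, world axes, zero at the start; "wrist_torque": the same for the moment, N m; "opening": finger opening in m; "gripper_force": force on a finger pad.
Only numpy, scipy, OpenCV 4.12 (cv2) and the standard library are available. Lean on these libraries where they do the work, as an engineer would, in place of code of your own. Each camera call takes 0.05 s, during which the arm holds its last target. There are 200 camera calls.

## Working session

There is one attempt and no reset: what is moved stays moved. The work goes in short steps, Python scripts to look and compute and a tool call to move; the robot and the scene stay as the last step left them, time stands still between calls to the robot, and variables do not carry over. Pictures are saved under pics/ and viewed, at most 10 in all, crops included, and the job is handed in when it is done.

Besides the shell and the picture viewer there is one more tool, called after ">>>" as name(argument=value, ...), one argument or row to a line, values as JSON. drive_tool: Moves the arm, as the interface text tells. Its arguments: {"type":"object","properties":{"moves":{"type":"array","items":{"type":"number"}},"grip_force":{"type":"number"}},"required":["moves"]}

```bash
ls; mkdir -p pics; cat > h.py <<'E'
import numpy as np,cv2
from scipy.spatial.transform import Rotation as Rn
from plant import robot
def cloud(c):
    d=c["depth"];v,u=np.indices(d.shape);K=c["mtx"]
    P=np.stack([(u-K[0,2])/K[0,0]*d,(v-K[1,2])/K[1,1]*d,d],-1)
    W=(P-c["t"])@c["R"]
    W[d<=0]=np.nan
    return W
E
python3 - <<'E'
from h import *
ims=[]
for n in ("scene","side"):
    c=robot.read_camera(n);np.savez(n+".npz",**c)
    cv2.imwrite(f"pics/{n}.png",c["color"][:,:,::-1])
    print(n,c["mtx"],c["R"],c["t"],-c["R"].T@c["t"],(c["depth"]>0).mean())
print(robot.read_state(),robot.grasp_offset)
E
```

```text
pics
scene [[607.4459782    0.         316.79416137]
 [  0.         607.4459782  255.11269703]
 [  0.           0.           1.        ]] [[-0.85782422  0.5136579   0.01712215]
 [ 0.32866915  0.57389053 -0.75008416]
 [-0.3951129  -0.63781284 -0.6611207 ]] [ 0.46278955 -0.06653811  1.99868575] [1.20856762 1.07525751 1.26353939] 0.99607421875
side [[523.71825126   0.         319.20391183]
 [  0.         523.71825126 241.2778654 ]
 [  0.           0.           1.        ]] [[-0.97665569 -0.21457687 -0.01002104]
 [-0.15711866  0.74538777 -0.64785091]
 [ 0.14648338 -0.63115279 -0.76170124]] [0.51969247 0.14907054 1.18773119] [0.35699949 0.75003848 1.00647967] 0.99599609375
{'t': 0.1, 'q': array([-1.20236829e+00,  1.31109981e-01,  1.48920609e+00,  4.04576297e-07,
        1.52299522e+00, -8.54128151e-02]), 'dq': array([ 0.00030182, -0.0019271 , -0.00178844,  0.0001902 ,  0.00069721,
        0.00117918]), 'joint_torque': array([ 1.07946613e-03, -5.61342859e+01, -4.93093622e+01,  7.70912133e-02,
        2.90891191e-02, -4.54788267e-05]), 'tool_pos': array([ 0.26298875, -0.53905605,  0.40375793]), 'orientation': array([-3.05939641e+00, -7.06406298e-01,  3.79909757e-04]), 'force': array([ 1.37435168, -0.36977038, -1.1125347 ]), 'wrist_torque': array([ 0.04333621,  0.03409819, -0.01392134]), 'gripper_force': 0.0, 'opening': 0.0931426192471792} 0.1673
```

View pics/scene.png

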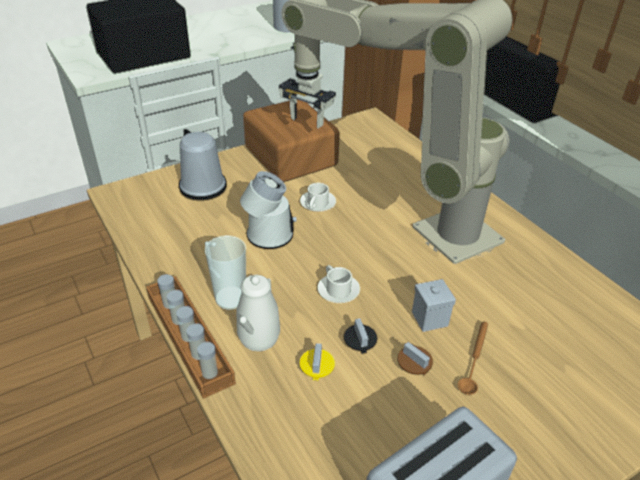

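View pics/side.png

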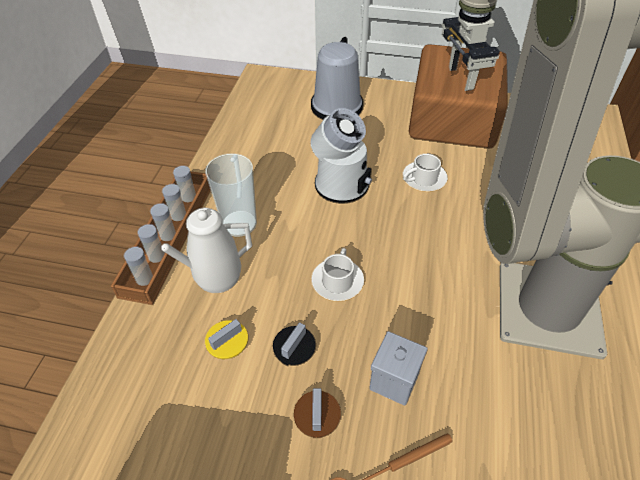

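The black lid is at scene (361,338) and side (294,345). The grinder's mouth is at scene (268,188) and side (346,127). Next I measure both from depth.

```bash
python3 - <<'E'
from h import *
for n,lu,mu in (("scene",(361,338),(268,188)),("side",(294,345),(346,127))):
    c=dict(np.load(n+".npz"));W=cloud(c);col=c["color"].astype(int)
    v,u=np.indices(W.shape[:2])
    near=np.hypot(u-lu[0],v-lu[1])<40
    m=near&(col.max(-1)<70)&(W[...,2]>.015)&(W[...,2]<.04)
    P=W[m];(x,y),r=cv2.minEnclosingCircle(P[:,:2].astype(np.float32))
    print(n,"lid cap",x,y,r,"z",np.percentile(P[:,2],[5,50,95]),m.sum())
    m=near&(W[...,2]>.050)&(W[...,2]<.065)
    P=W[m];ce=P.mean(0);w,V=np.linalg.eigh(np.cov(P[:,:2].T));print(" bar",ce,m.sum(),"ang",np.degrees(np.arctan2(V[1,1],V[0,1])),np.sqrt(w*12), cv2.minAreaRect((P[:,:2]*1000).astype(np.float32)))
    m=(np.hypot(u-mu[0],v-mu[1])<45)&(W[...,2]>.15)&(W[...,2]<.27)
    P=W[m];best=None;rng=np.random.default_rng(0)
    for _ in range(3000):
        a=P[rng.choice(len(P),3,replace=False)];nn=np.cross(a[1]-a[0],a[2]-a[0]);l=np.linalg.norm(nn)
        if l<1e-5: continue
        nn/=l;nn*=np.sign(nn[2]) or 1
        if abs(np.degrees(np.arccos(nn[2]))-30)>6: continue
        i=abs((P-a[0])@nn)<.0015
        if best is None or i.sum()>best.sum(): best=i
    Q=P[best];o=Q.mean(0);nn=np.linalg.svd(Q-o)[2][2];nn*=np.sign(nn[2])
    B=np.linalg.svd(Q-o)[2][:2]
    e=((Q-o)@B.T*1000).astype(np.float32);(ex,ey),r=cv2.minEnclosingCircle(e)
    print(" rim n",nn,"tilt",np.degrees(np.arccos(nn[2])),"az",np.degrees(np.arctan2(nn[1],nn[0])),"cent",o+np.array([ex,ey])@B/1000,"r",r,best.sum())
    cc=[]
    for nm,p in (("L",lu),("M",mu)):
        s=c["color"][max(p[1]-50,0):p[1]+50,p[0]-50:p[0]+50,::-1];cc.append(cv2.resize(s,(390,390),interpolation=2))
    cv2.imwrite(f"pics/c_{n}.png",np.hstack(cc))
a=[cv2.imread(f"pics/c_{n}.png") for n in("scene","side")]
cv2.imwrite("pics/c.png",cv2.resize(np.vstack(a),(600,600)))
E
```

```text
scene lid cap 0.5404727458953857 0.22403430938720703 0.04632003977894783 z [0.02220076 0.02716405 0.03227143] 450
 bar [0.54147949 0.22596085 0.0582847 ] 153 ang 72.35779485949098 [0.0176248  0.07557319] ((540.63720703125, 225.2992401123047), (75.10987091064453, 17.870445251464844), 72.82933807373047)
 rim n [-0.46928022  0.15193687  0.86988003] tilt 29.55529902006253 az 162.05982251217782 cent [ 0.46011134 -0.40308659  0.18844099] r 176.2528839111328 144
side lid cap 0.5364411473274231 0.22460173070430756 0.04727025702595711 z [0.02075418 0.02396481 0.02720064] 907
 bar [0.53642332 0.22742977 0.05533797] 265 ang 72.33179300480997 [0.01688771 0.07333894] ((537.0729370117188, 225.71621704101562), (72.9048080444336, 17.766464233398438), 72.410400390625)
 rim n [-0.46520413  0.15801919  0.87098511] tilt 29.42668234449328 az 161.23855243261087 cent [ 0.52531406 -0.29887156  0.20419699] r 52.32825469970703 312
```

View pics/c.png

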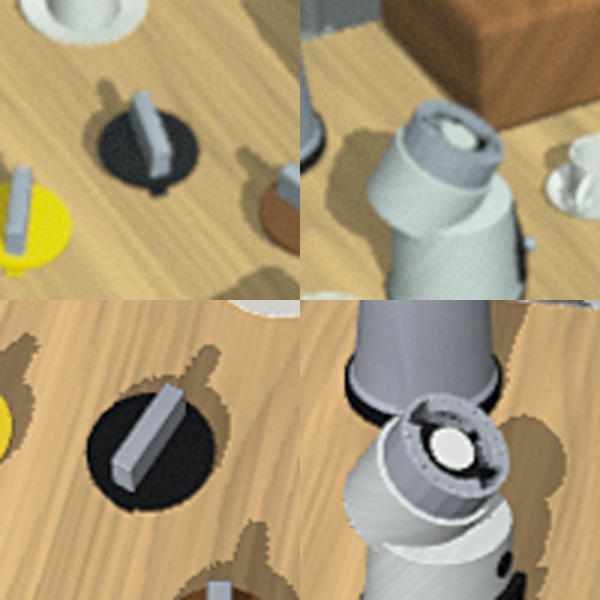

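The crops show the bar and cap clearly. The mouth's notches lie along the uphill and downhill line, which matches the fitted normal (az ≈161.5°, tilt 29.5°). I'll refine the mouth in the scene view and check the clearances around the lid and grinder.

```bash
python3 - <<'E'
from h import *
n0=np.array([-.5*np.cos(np.radians(-18.5)),-.5*np.sin(np.radians(-18.5)),np.cos(np.pi/6)])
for n in("scene","side"):
    c=dict(np.load(n+".npz"));W=cloud(c)
    P=W.reshape(-1,3);o=np.array([.525,-.299,.204]);d=P-o
    h=d@n0;rad=np.linalg.norm(d-h[:,None]*n0,axis=1)
    i=(abs(h)<.006)&(rad<.058);Q=P[i]
    X=np.array([np.cos(np.radians(-18.5))*np.cos(np.pi/6),np.sin(np.radians(-18.5))*np.cos(np.pi/6),.5]);Y=np.cross(n0,X)
    hh=np.median(h[i&(rad>.035)&(rad<.048)])
    i=(abs(h-hh)<.003)&(rad<.065)
    e=np.stack([d[i]@X,d[i]@Y],1)
    (a,b),r=cv2.minEnclosingCircle((e*1000).astype(np.float32))
    print(n,"h",hh,"ctr",o+hh*n0+X*a/1e3+Y*b/1e3,r,i.sum(), e.min(0),e.max(0))
    # things >0.1 m near lid and along route
    g=(P[:,2]>.10)&(P[:,2]<.35)&(P[:,0]>.3)&(P[:,0]<1)&(P[:,1]>-.7)&(P[:,1]<.6)
    H=np.zeros((130,100));ix=((P[g][:,1]+.7)*50).astype(int);iy=((P[g][:,0]-.3)*50).astype(int)
    M=np.zeros((36,66));np.maximum.at(M,(iy,ix),P[g][:,2])
    print("rows x .3.. (2cm), cols y -.7..")
    for k,r_ in enumerate(M): 
        if r_.any(): print("%.2f"%(.3+k*.02)," ".join("%2d"%(z*100) if z else " ." for z in r_))
E
```

```text
scene h 0.0017230426313989068 ctr [ 0.52517703 -0.30042084  0.20634682] 54.2802848815918 238 [-0.04882916 -0.05131094] [0.05576867 0.05293047]
rows x .3.. (2cm), cols y -.7..
0.30 16 16 17 34 34 34 34 34 33 12  .  .  .  .  .  .  .  .  .  .  .  .  .  .  .  .  .  .  .  .  .  .  .  .  .  .  .  .  .  .  .  .  .  .  . 11 11 12 11 11 10  .  .  .  .  .  .  .  .  .  .  .  .  .  .  .
0.32 16 16 16 16 34 34 32 17 16  .  .  .  .  .  .  .  .  .  .  .  .  .  .  .  .  .  .  .  .  .  .  .  .  .  .  .  .  .  .  .  .  .  .  .  . 11 12 12 12 11  .  .  .  .  .  .  .  .  .  .  .  .  .  .  .  .
0.34 16 16 17 16 16 16 16 16 16 13  .  .  .  .  .  .  .  .  .  .  .  .  .  .  .  .  .  .  .  .  .  .  .  .  .  .  .  .  .  .  .  .  .  .  . 11 11 11 11 11  .  .  .  .  .  .  .  .  .  .  .  .  .  .  .  .
0.36 16 16 16 16 16 16 16 16 16 13  .  .  .  .  .  .  .  .  .  .  .  .  .  .  .  .  .  .  .  .  .  .  .  .  .  .  .  .  .  .  .  .  .  .  .  . 11 11 11 11  .  .  .  .  .  .  .  .  .  .  .  .  .  .  .  .
0.38 15 15 15 15 15 15 15 15 11  .  .  .  .  .  .  .  .  .  .  .  .  .  .  .  .  .  .  .  .  .  .  .  .  .  .  . 
[... 9512 characters left out ...]
.  .  .  .  .  . 17 17  .  .  .  .  .  .  .  .  .  .  .  .  .  .  .  .  .  .  .  .  .  .  .
0.90  .  .  .  .  .  .  .  .  .  .  .  .  .  .  .  .  .  .  .  .  .  .  .  .  .  . 10 10 10 10 10 10  . 10 10  . 10 10 10  . 10 10 10  .  .  .  .  .  .  .  .  .  .  .  .  .  .  .  .  .  .  .  .  .  .  .
0.92  .  .  .  .  .  .  .  .  .  .  .  .  .  .  .  .  .  .  .  .  .  .  .  .  . 10 10 10 10 10 10 10  . 10 10 10 10 10 10  . 10 10 10  .  .  .  .  .  .  .  .  .  .  .  .  .  .  .  .  .  .  .  .  .  .  .
0.94  .  .  .  .  .  .  .  .  .  .  .  .  .  .  .  .  .  .  .  .  .  .  .  .  .  . 10 10  . 10 10 10  . 10 10  . 10 10 10  . 10 10  .  .  .  .  .  .  .  .  .  .  .  .  .  .  .  .  .  .  .  .  .  .  .  .
```

>>> drive_tool(
  moves=[93,0,0,-45,0,0,0,93,0,0,-45,0,0,0,93,34,-33,0,0,0,0,93,34,-33,0,0,0,0,93,34,-33,0,0,0,0,93,34,-33,0,0,0,0,93,34,-33,0,0,0,0,93,34,-33,0,0,0,0],
)

```text
t: 0.9
tool_pos: [0.3597, -0.27, 0.4943]
orientation: [-3.061, -0.706, 0.0]
force: [1.3, -0.9, 0.5]
opening: 0.0929
gripper_force: 0.0
```

>>> drive_tool(
  moves=[93,34,-33,0,0,0,0,93,34,-33,0,0,0,0,93,34,-33,0,0,0,0,93,34,-33,0,0,0,0,93,34,-33,0,0,0,0,93,34,-33,0,0,0,0,93,34,-33,0,0,0,0,93,34,-33,0,0,0,0],
)

```text
t: 1.7
tool_pos: [0.4885, 0.0867, 0.4945]
orientation: [3.061, 0.707, -0.0]
force: [1.3, -0.3, 1.2]
opening: 0.0931
gripper_force: 0.0
```

>>> drive_tool(
  moves=[93,34,-33,0,0,0,0,93,34,-33,0,0,0,0,93,34,-33,0,0,0,0,93,0,0,40,0,0,-8,93,0,0,40,0,0,-8,93,0,0,40,0,0,-8,93,0,0,0,0,0,-8,93,0,0,0,0,0,-8],
)

```text
t: 2.5
tool_pos: [0.5358, 0.2182, 0.3716]
orientation: [-2.628, -1.718, 0.008]
force: [-0.3, 0.8, 1.1]
opening: 0.093
gripper_force: 0.0
```

>>> drive_tool(
  moves=[93,0,0,0,0,0,-6.4,93,0,0,0,0,0,0,93,0,0,0,0,0,0],
)

```text
t: 2.8
tool_pos: [0.5365, 0.2183, 0.3744]
orientation: [-2.538, -1.851, 0.001]
force: [-0.6, 0.5, -0.2]
opening: 0.0931
gripper_force: 0.0
```

```bash
cat >> h.py <<'E'
def cloudw(c):
    d=c["depth"].astype(float);v,u=np.indices(d.shape);K=c["mtx"]
    a=(u-K[0,2])/K[0,0];b=(v-K[1,2])/K[1,1];th=np.hypot(a,b)
    s=np.where(th>1e-6,np.tan(np.minimum(th,1.5))/np.maximum(th,1e-6),1)
    W=(np.stack([a*s*d,b*s*d,d],-1)-c["t"])@c["R"]
    W[(d<=0)|(th>1.35)]=np.nan
    return W
def tool():
    s=robot.read_state();return s["tool_pos"],Rn.from_rotvec(s["orientation"]).as_matrix(),s
E
python3 - <<'E'
from h import *
c=robot.read_camera("wrist");cv2.imwrite("pics/w1.png",c["color"][:,:,::-1]);W=cloudw(c);p,R,s=tool()
print(c["mtx"][0],-c["R"].T@c["t"],(c["depth"]>0).mean())
near=np.hypot(W[...,0]-.539,W[...,1]-.226)<.06
m=near&(abs(W[...,2]-.057)<.006);P=W[m]
print("bar",m.sum(),P.mean(0),cv2.minAreaRect((P[:,:2]*1000).astype(np.float32)))
col=c["color"].astype(int);m=near&(col.max(-1)<70)&(abs(W[...,2]-.025)<.005);P=W[m]
print("cap",m.sum(),np.median(P,0),cv2.minEnclosingCircle((P[:,:2]*1000).astype(np.float32)))
print(p,np.degrees(np.arctan2(R[1,0],R[0,0])),R[:,2],s["q"])
E
```

```text
[371.64829954   0.         318.48423831] [0.56200676 0.2953407  0.35356385] 0.9961002604166667
bar 1677 [0.53944794 0.22495767 0.05597693] ((539.3419799804688, 223.9285888671875), (72.04947662353516, 16.2402400970459), 71.82775115966797)
cap 5799 [0.54245555 0.22672354 0.02412763] ((539.0193481445312, 223.822998046875), 45.67189407348633)
[0.53657099 0.21830144 0.37454223] 72.21504538247657 [-3.46543195e-04 -8.85843132e-05 -9.99999936e-01] [2.97886720e-01 9.03455038e-02 1.58643351e+00 1.71231246e-05
 1.46517092e+00 6.08290956e-01]
```

View pics/w1.png

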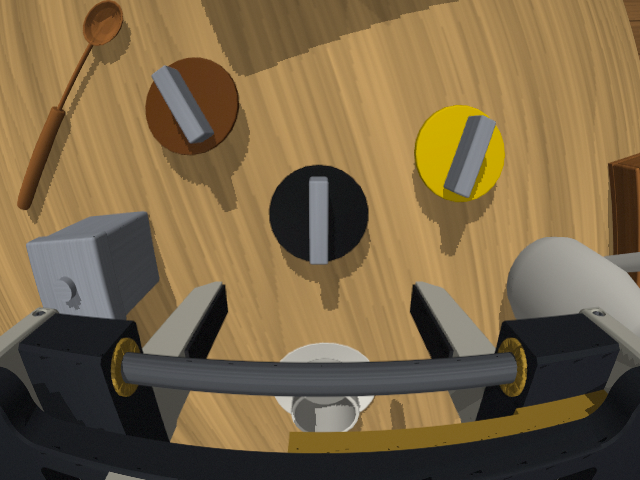

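The wrist view shows the bar along tool x at (318,220), centred to about 1 mm across and 6 mm off along the bar. I'll descend and grip.

>>> drive_tool(
  moves=[93,6,1,40,0,0,0,93,0,0,40,0,0,0,93,0,0,40,0,0,0,93,0,0,25,0,0,0,93,0,0,14,0,0,0,93,0,0,0,0,0,0,93,0,0,0,0,0,0],
)

```text
t: 3.55
tool_pos: [0.54, 0.2239, 0.217]
orientation: [2.536, 1.854, 0.002]
force: [-0.1, 0.0, 0.4]
opening: 0.0929
gripper_force: 0.0
```

>>> drive_tool(
  moves=[0,0,0,0,0,0,0,0,0,0,0,0,0,0,0,0,0,0,0,0,0,0,0,0,0,0,0,0,0,0,0,0,0,0,0,0,0,0,0,0,0,0,0,0,0,0,0,0,0],
  grip_force=45,
)

```text
t: 4.25
tool_pos: [0.5393, 0.2238, 0.2157]
orientation: [-2.535, -1.855, 0.0]
force: [-0.9, 0.3, -1.2]
opening: 0.0412
gripper_force: 0.0
```

>>> drive_tool(
  moves=[0,0,0,0,0,0,0,0,0,0,0,0,0,0,0,0,0,0,0,0,0,0,0,0,0,0,0,0,0,0,0,0,0,0,0,0,0,0,0,0,0,0],
)

```text
t: 4.85
tool_pos: [0.5393, 0.2238, 0.2157]
orientation: [-2.535, -1.855, 0.0]
force: [-0.1, 0.3, 0.2]
opening: 0.0154
gripper_force: 45.0
```

```bash
cat >> h.py <<'E'
def mframe(az=161.6):
    a=np.radians(az);n=np.array([.5*np.cos(a),.5*np.sin(a),np.cos(np.pi/6)])
    X=np.array([-n[0],-n[1],0])/.5*n[2];X[2]=.5
    return X,np.cross(n,X),n
def plan(M,az,h,dx=0,pos=None,cmdR=None):
    X,Y,n=mframe(az);T=np.stack([-X,Y,-n],1)
    p,R,s=tool();tp=M+n*(h+.2153)+X*dx
    print("target",tp,"now",p,"shift tool mm",(R.T@(tp-p)*1000).round(1),"turn deg",np.degrees(Rn.from_matrix(R.T@T).as_rotvec()).round(2),"shift in final axes",(T.T@(tp-p)*1000).round(1),"q",s["q"].round(2))
E
python3 -c "
from h import *
plan(np.array([.5246,-.2993,.2051]),161.6,.12,.08)"
```

```text
target [ 0.431261   -0.26825025  0.53547832] now [0.5393129  0.22378062 0.21568701] shift tool mm [-501.7   45.7 -319.8] turn deg [-23.32 -23.64 -86.97] shift in final axes [-205.6 -501.  -250.6] q [0.31 0.26 1.71 0.   1.18 0.61]
```

>>> drive_tool(
  moves=[0,0,0,-15,0,0,0,0,0,0,-45,0,0,0,0,0,0,-45,0,0,0,0,0,0,-45,0,0,0,0,0,0,-45,0,0,0,0,0,0,-45,0,0,0,0,0,0,-45,0,0,0,0,0,0,-35,0,0,0],
)

```text
t: 5.65
tool_pos: [0.5387, 0.2235, 0.5405]
orientation: [2.534, 1.855, 0.006]
force: [0.1, 0.2, -1.0]
opening: 0.0161
gripper_force: 45.0
```

>>> drive_tool(
  moves=[0,-42,4,0,0,0,0,0,-42,4,0,0,0,0,0,-42,4,0,0,0,0,0,-42,4,0,0,0,0,0,-42,4,0,0,0,0,0,-42,4,0,0,0,0,0,-42,4,0,0,0,0,0,-42,4,0,0,0,0],
)

```text
t: 6.45
tool_pos: [0.4671, -0.1076, 0.537]
orientation: [2.534, 1.855, 0.001]
force: [-0.1, -0.7, -1.3]
opening: 0.0156
gripper_force: 45.0
```

>>> drive_tool(
  moves=[0,-42,3,0,0,0,0,0,-42,3,0,0,0,0,0,-42,3,0,0,0,0,0,-40,3,0,0,0,0,0,0,0,0,-1.94,-1.97,-7.25,0,0,0,0,-1.94,-1.97,-7.25,0,0,0,0,-1.94,-1.97,-7.25,0,0,0,0,-1.94,-1.97,-7.25],
)

```text
t: 7.25
tool_pos: [0.4291, -0.268, 0.5368]
orientation: [1.861, 2.289, -0.046]
force: [-0.0, 0.2, -1.4]
opening: 0.0159
gripper_force: 45.0
```

>>> drive_tool(
  moves=[0,0,0,0,-1.94,-1.97,-7.25,0,0,0,0,-1.94,-1.97,-7.25,0,0,0,0,-1.94,-1.97,-7.25,0,0,0,0,-1.94,-1.97,-7.25,0,0,0,0,-1.94,-1.97,-7.25,0,0,0,0,-1.94,-1.97,-7.25,0,0,0,0,-1.94,-1.97,-7.25,0,0,0,0,-1.94,-1.97,-7.25],
)

```text
t: 8.05
tool_pos: [0.4291, -0.2676, 0.5368]
orientation: [0.411, 2.588, -0.114]
force: [0.4, -0.3, -0.7]
opening: 0.0153
gripper_force: 45.0
```

>>> drive_tool(
  moves=[0,0,0,0,0,0,0,0,0,0,0,0,0,0,0,0,0,0,0,0,0],
)

```text
t: 8.35
tool_pos: [0.4294, -0.2679, 0.5361]
orientation: [0.423, 2.589, -0.113]
force: [-0.3, -0.3, -1.4]
opening: 0.0159
gripper_force: 45.0
```

```bash
python3 -c "
from h import *
plan(np.array([.5246,-.2993,.2051]),161.6,.12,.08)
c=robot.read_camera('wrist');np.savez('w2.npz',**c);cv2.imwrite('pics/w2.png',c['color'][:,:,::-1])
"
```

```text
target [ 0.431261   -0.26825025  0.53547832] now [ 0.42941274 -0.26794542  0.53611375] shift tool mm [-1.3  0.3  1.5] turn deg [-0.06 -0.05 -0.14] shift in final axes [-1.3  0.3  1.5] q [-0.74 -0.4   1.78  0.21  1.28 -1.99]
```

View pics/w2.png

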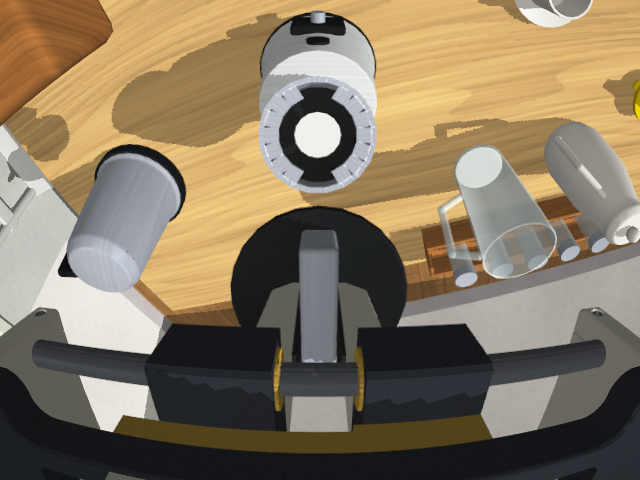

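The mouth is fully visible at (318,133) with its notches up and down, and the lid is in hand at (318,285). I'll fit the rim and the held cap from this view.

```bash
python3 - <<'E'
from h import *
c=dict(np.load("w2.npz"));W=cloudw(c);p,R,s=tool()
T=(W-p)@R   # tool frame
X,Y,n=mframe();M=np.array([.5246,-.2993,.2051])
def circ(P):
    A=np.c_[P,np.ones(len(P))];x=np.linalg.lstsq(A,(P**2).sum(1),rcond=None)[0];return x[:2]/2,np.sqrt(x[2]+(x[:2]**2).sum()/4)
d=W-M;h=d@n;rad=np.linalg.norm(d-h[...,None]*n,axis=-1)
m=(abs(h)<.008)&(rad<.06)&(rad>.02)
Q=W[m];
for _ in range(4):
    o=np.median(Q,0);nn=np.linalg.svd(Q-Q.mean(0))[2][2];nn*=np.sign(nn[2]);r=(Q-Q.mean(0))@nn;Q=Q[abs(r)<.002]
print("rim pts",len(Q),"tilt",np.degrees(np.arccos(nn[2])),"az",np.degrees(np.arctan2(nn[1],nn[0])),"h",np.median((Q-M)@n))
m2=(abs((W-Q.mean(0))@nn)<.0025)&(rad<.06);k=m2.astype(np.uint8)
cn=max(cv2.findContours(k,cv2.RETR_EXTERNAL,cv2.CHAIN_APPROX_NONE)[0],key=cv2.contourArea)[:,0]
B=W[cn[:,1],cn[:,0]]-M;e=np.c_[B@X,B@Y];ctr,r=circ(e)
print("rim ctr offset X,Y mm",ctr*1e3,"r",r*1e3)
# white plunger
col=c["color"].astype(int);wm=(col.min(-1)>215)&(rad<.03)&(h<.005)
B=W[wm]-M;print("plunger",wm.sum(),np.median(B@X)*1e3,np.median(B@Y)*1e3,np.median(h[wm])*1e3, cv2.minEnclosingCircle((np.c_[B@X,B@Y]*1e3).astype(np.float32)))
# notches: dark at radius 36..43
B=(W-M)-X*ctr[0]-Y*ctr[1];rr=np.hypot(B@X,B@Y);an=np.degrees(np.arctan2(B@Y,B@X))
nm=(rr>.036)&(rr<.042)&(h<.02)&(h>-.04)&(~m2)
for lab,q in(("+x",abs(an)<35),("-x",abs(an)>145)):
    a=an[nm&q];a=np.where(a<-90,a+360,a) if lab=="-x" else a
    print(lab,len(a),np.percentile(a,[3,50,97]))
# held lid cap, tool frame
cm=(col.max(-1)<60)&(np.hypot(T[...,0],T[...,1])<.06)&(abs(T[...,2]-.19)<.008)
P=T[cm];q=P-P.mean(0);ln=np.linalg.svd(q)[2][2];print("cap",cm.sum(),"z",np.median(P[:,2]),"n tool",ln,"x range",P[:,0].min(),P[:,0].max(),"y",P[:,1].min(),P[:,1].max())
bm=(np.hypot(T[...,0],T[...,1])<.05)&(abs(T[...,2]-.158)<.004)&(abs(T[...,1])<.0095)&(T[...,0]>0);P=T[bm];print("bar",bm.sum(),P[:,0].max(),np.median(P[:,1]),np.median(P[:,2]))
E
```

```text
rim pts 4992 tilt 30.0114663172584 az 161.35261485599236 h -0.0013422700190688101
rim ctr offset X,Y mm [ 0.76812758 -0.7614701 ] r 49.770583636819424
plunger 1570 0.3833477337008091 -0.9002144037011052 -5.324896741494962 ((0.7646129727363586, -0.6394215822219849), 19.400049209594727)
+x 192 [-20.61219554  -0.64447202  18.88074409]
-x 196 [160.93806509 180.28516847 200.47286574]
cap 11022 z 0.19153621084449518 n tool [ 5.24055936e-03  3.14373363e-04 -9.99986219e-01] x range -0.04230438240560663 0.044994058979072556 y -0.0444374652894259 0.04611257921917332
bar 3137 0.03523218786208102 0.0005189820760720681 0.15964487861806864
```

```bash
python3 - <<'E'
from h import *
X,Y,n=mframe();M=np.array([.5246,-.2993,.2051])+.00077*X-.00076*Y-.0013*n
print(M.tolist());plan(M,161.5,.02,0)
E
```

```text
[0.5256096242024559, -0.3004368049080662, 0.20435916697508022]
target [ 0.41403935 -0.26310591  0.40813494] now [ 0.42951893 -0.26794934  0.53602467] shift tool mm [ 77.9  -0.3 102.7] turn deg [ 0.   -0.05 -0.01] shift in final axes [ 78.   -0.3 102.6] q [-0.74 -0.4   1.78  0.21  1.28 -1.99]
```

>>> drive_tool(
  moves=[0,26,-0.8,10,0,0,0,0,26,0,10,0,0,0,0,26.4,0,15,0,0,0,0,0,0,25,0,0,0,0,0,0,25,0,0,0,0,0,0,17,0,0,0,0,0,0,0,0,0,0,0,0,0,0,0,0,0],
)

```text
t: 9.2
tool_pos: [0.4133, -0.2634, 0.4084]
orientation: [0.419, 2.59, -0.112]
force: [-0.8, -0.0, -0.8]
opening: 0.0154
gripper_force: 45.0
```

```bash
python3 - <<'E'
from h import *
M=np.array([.5256,-.3004,.20436]);plan(M,161.5,.02,0);print(robot.read_state()["force"])
X,Y,n=mframe(161.5);ims=[]
for nm in("side","scene"):
    c=robot.read_camera(nm);W=cloud(c);K=c["mtx"];q=K@(c["R"]@(M+.03*n)+c["t"]);u,v=(q[:2]/q[2]).astype(int)
    ims.append(cv2.resize(c["color"][max(v-55,0):v+55,u-55:u+55,::-1],(400,400)))
    col=c["color"].astype(int);d=W-M;h=d@n;rad=np.linalg.norm(d-h[...,None]*n,axis=-1)
    m=(col.max(-1)<70)&(rad<.056)&(abs(h-.045)<.008);P=d[m]
    print(nm,m.sum(),np.median(P@n),cv2.minEnclosingCircle((np.c_[P@X,P@Y]*1e3).astype(np.float32)))
cv2.imwrite("pics/h1.png",np.hstack(ims))
E
```

```text
target [ 0.41402972 -0.26306911  0.40813578] now [ 0.41327742 -0.26336061  0.40838776] shift tool mm [-0.4  0.5  0.5] turn deg [ 0.06 -0.07  0.09] shift in final axes [-0.4  0.5  0.5] q [-0.75 -0.44  2.04  0.24  1.07 -2.07]
[-0.78640993 -0.01732604 -0.815082  ]
side 429 0.0448290224539297 ((-0.6636895537376404, 4.756374359130859), 45.578948974609375)
scene 202 0.04746046104649497 ((7.098472595214844, 4.787946701049805), 46.31960678100586)
```

View pics/h1.png

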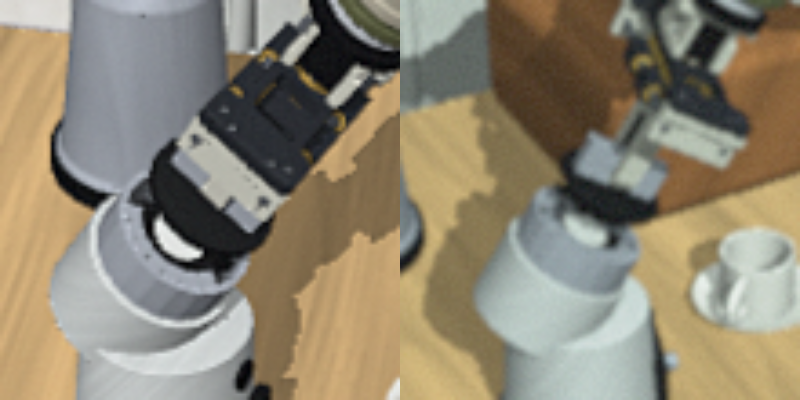

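The lid hovers squarely over the mouth in both views. I'll lower it to the plunger gently.

>>> drive_tool(
  moves=[0,0,0,8,0,0,0,0,0,0,8,0,0,0,0,0,0,5,0,0,0,0,0,0,3,0,0,0,0,0,0,0,0,0,0,0,0,0,0,0,0,0],
)

```text
t: 9.9
tool_pos: [0.4245, -0.2673, 0.3874]
orientation: [0.419, 2.59, -0.112]
force: [-3.2, 1.0, 0.7]
opening: 0.0159
gripper_force: 45.0
```

```bash
cat > st.py <<'E'
from h import *
M=np.array([.5256,-.3004,.20436]);X,Y,n=mframe(161.5);p,R,s=tool()
o=p+R[:,2]*.2153-M
x=R[:,0]
print("lid est mm",np.round([o@X*1e3,o@Y*1e3,o@n*1e3],1),"F along X,Y,n",np.round([s["force"]@a for a in(X,Y,n)],1),"ang",np.degrees(np.arctan2(x@Y,-x@X*-1)).round(1),"tau",(R.T@s["wrist_torque"]).round(2),"q",s["q"].round(2),"t",s["t"],"op",s["opening"])
E
python3 st.py
```

```text
lid est mm [-0.8 -0.4 -3.6] F along X,Y,n [-2.5 -0.1  2.3] ang -179.9 tau [-0.15  0.75  0.04] q [-0.74 -0.39  2.04  0.24  1.02 -2.07] t 9.9 op 0.01590720511726436
```

>>> drive_tool(
  moves=[0,0.5,0,1,0,0,0,0,0,0,3,0,0,0,0,0,0,3,0,0,0,0,0,0,0,0,0,0,0,0,0,0,0,0,0],
)

```text
t: 10.4
tool_pos: [0.4276, -0.2683, 0.3816]
orientation: [0.418, 2.589, -0.113]
force: [-5.9, 3.5, 5.1]
opening: 0.0157
gripper_force: 45.0
```

```bash
python3 st.py
```

```text
lid est mm [ -0.6  -0.6 -10.2] F along X,Y,n [-3.3  1.4  7.7] ang -179.9 tau [-0.39  0.87  0.14] q [-0.74 -0.38  2.04  0.24  1.   -2.07] t 10.4 op 0.015698948348264314
```

>>> drive_tool(
  moves=[0,0,0,3,0,0,0,0,0,0,2.5,0,0,0,0,0,0,0,0,0,0,0,0,0,0,0,0,0,0,0,0,0,0,0,0],
)

```text
t: 10.9
tool_pos: [0.4301, -0.2692, 0.3772]
orientation: [0.418, 2.589, -0.113]
force: [-9.2, 4.3, 7.7]
opening: 0.0158
gripper_force: 45.0
```

```bash
python3 st.py
```

```text
lid est mm [ -0.5  -0.6 -15.4] F along X,Y,n [-4.8  1.1 11.7] ang -179.9 tau [-0.41  1.15  0.05] q [-0.74 -0.37  2.04  0.24  0.99 -2.07] t 10.9 op 0.01581529555245084
```

>>> drive_tool(
  moves=[0,0,0,0.5,0,0,5,0,0,0,0,0,0,6,0,0,0,0,0,0,6,0,0,0,0,0,0,6,0,0,0,0,0,0,6,0,0,0,0,0,0,6,0,0,0,0,0,0,0],
)

```text
t: 11.6
tool_pos: [0.4308, -0.2699, 0.3781]
orientation: [1.18, 2.337, 0.1]
force: [-6.8, 2.0, 9.6]
opening: 0.0158
gripper_force: 45.0
```

```bash
python3 st.py
```

```text
lid est mm [  1.4  -1.4 -15. ] F along X,Y,n [-1.4 -0.3 11.9] ang 144.9 tau [0.3  0.37 0.11] q [-0.74 -0.37  2.04  0.24  0.99 -1.46] t 11.6 op 0.01580013053994763
```

>>> drive_tool(
  moves=[0,0,0,0.5,0,0,6,0,0,0,0,0,0,6,0,0,0,0,0,0,6,0,0,0,0,0,0,6,0,0,0,0,0,0,6,0,0,0,0,0,0,6,0,0,0,0,0,0,6,0,0,0,0,0,0,0],
)

```text
t: 12.4
tool_pos: [0.431, -0.2701, 0.3779]
orientation: [1.97, 1.786, 0.349]
force: [-6.7, 0.6, 9.3]
opening: 0.0159
gripper_force: 45.0
```

```bash
python3 st.py
```

```text
lid est mm [  1.6  -1.6 -15.4] F along X,Y,n [-1.1 -1.6 11.3] ang 102.9 tau [ 0.5  -0.08  0.03] q [-0.74 -0.36  2.04  0.24  0.99 -0.72] t 12.4 op 0.015870930621299757
```

Now at 77°. I'll turn on to the stop in small steps.

>>> drive_tool(
  moves=[0,0,0,0,0,0,2,0,0,0,0,0,0,1.5,0,0,0,0,0,0,1.5,0,0,0,0,0,0,0],
)

```text
t: 12.8
tool_pos: [0.4305, -0.2698, 0.3772]
orientation: [2.05, 1.709, 0.375]
force: [-14.6, 4.3, 12.6]
opening: 0.0157
gripper_force: 45.3
```

```bash
python3 st.py
```

```text
lid est mm [  0.2  -1.5 -15.6] F along X,Y,n [-6.9 -0.6 18.5] ang 98.2 tau [ 1.49  0.06 -0.59] q [-0.74 -0.36  2.04  0.24  0.99 -0.64] t 12.8 op 0.01566870094043114
```

The torque rose to about -0.6 N·m at roughly 81°, so the stop is met. I'll ease up and let the spring lift it to 11 mm.

>>> drive_tool(
  moves=[0,0,0,-2,0,0,-1,0,0,0,-2,0,0,0,0,0,0,-0.8,0,0,0,0,0,0,0,0,0,0,0,0,0,0,0,0,0],
)

```text
t: 13.3
tool_pos: [0.4284, -0.2691, 0.3805]
orientation: [2.034, 1.726, 0.37]
force: [-5.8, -2.1, 5.7]
opening: 0.0155
gripper_force: 45.0
```

```bash
python3 st.py
```

```text
lid est mm [ -0.   -1.3 -11.7] F along X,Y,n [-1.3 -3.9  7.4] ang 99.1 tau [ 0.62 -0.56 -0.22] q [-0.74 -0.37  2.04  0.24  1.   -0.66] t 13.3 op 0.015470907363342378
```

>>> drive_tool(
  moves=[50,0,0,0,0,0,0,50,0,0,0,0,0,0,50,0,0,0,0,0,0,50,0,0,0,0,0,0,50,0,0,0,0,0,0,50,0,0,0,0,0,0],
)

```text
t: 13.9
tool_pos: [0.4283, -0.2685, 0.3795]
orientation: [2.036, 1.727, 0.371]
force: [0.2, 0.5, 0.4]
opening: 0.0502
gripper_force: 0.0
```

>>> drive_tool(
  moves=[50,0,0,-20,0,0,0,50,0,0,-30,0,0,0,50,0,0,-40,0,0,0,50,0,0,-40,0,0,0,50,0,0,-10,0,0,0,50,0,0,0,0,0,0],
)

```text
t: 14.5
tool_pos: [0.3617, -0.2466, 0.5032]
orientation: [2.032, 1.724, 0.371]
force: [-0.6, -0.5, -0.5]
opening: 0.0499
gripper_force: 0.0
```

```bash
python3 - <<'E'
from h import *
c=robot.read_camera("wrist");cv2.imwrite("pics/w3.png",c["color"][:,:,::-1]);W=cloudw(c)
M=np.array([.5256,-.3004,.20436]);X,Y,n=mframe(161.5);d=W-M;h=d@n;rad=np.linalg.norm(d-h[...,None]*n,axis=-1);col=c["color"].astype(int)
m=(col.max(-1)<60)&(rad<.05)&(h>.003)&(h<.03);P=d[m];nn=np.linalg.svd(P-P.mean(0))[2][2]
print("cap h",np.median(h[m])*1e3,"expect 14; tilt",np.degrees(np.arccos(abs(nn@n))),cv2.minEnclosingCircle((np.c_[P@X,P@Y]*1e3).astype(np.float32)))
m=(rad<.045)&(abs(h-.046)<.005);P=d[m];print("bar h",np.median(h[m])*1e3,cv2.minAreaRect((np.c_[P@X,P@Y]*1e3).astype(np.float32)))
E
```

```text
cap h 13.954957599389804 expect 14; tilt 0.14199061204968746 ((0.29601404070854187, -1.224899172782898), 45.58496856689453)
bar h 45.831445959226805 ((0.33776307106018066, -1.5160675048828125), (16.089570999145508, 72.29304504394531), 9.492947578430176)
```

View pics/w3.png

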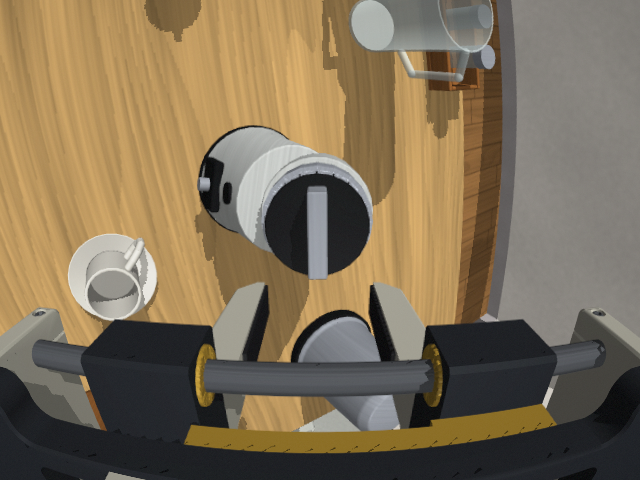

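The lid at (318,225) sits square. The bar is turned 80.5°, the cap face is 14 mm above the rim (so 11 mm deep), and the gripper is clear. Handing in.

```bash
python3 -c "
from plant import robot
print(robot.close_job())"
```

```text
the job is handed in; nothing more can be done
None
```

The job is handed in at about 14.5 s: the black lid is locked in the grinder's mouth, measured before hand-in at 80° clockwise, 11 mm deep and square to 0.2°, with the gripper clear; the verdict was not reported back.

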